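# Square up the tile mould

### The job

The hinged end board of the wooden tile mould stands out of square. Pick up the L-shaped metal square by its wooden grip, lay its stock (the arm under the grip) flat against the mould's side board well short of home, and keeping it lightly pressed there (10 N at most) slide it along until its other arm has swung the end board true and the square is fully home on the corner, no gap on either face; hold it so, pressed both ways, for a second, never over about 20 N on the corner and touching the mould with nothing but the square. Then lay the square back flat on its cork mat and let go, leaving the end board square and everything else on the table undisturbed.

Things in the scene. Friction and masses are not known exactly. Their poses are not given: they have to be found in the camera images.
- mould: Fixed wooden tile mould, 150 x 150 mm, boards 24 mm high. Origin: its outside corner at table level; z up. x runs along the side board (x 16 to 134 mm; outer face nominally y = 0, facing -y, but it is an adjustable board and stands up to 7 mm out or in, always parallel: feel for it). y runs along the hinged end board (outer face at x = 0, facing -x, when true).
- gate (a joint): Hinged end board (15 x 123 x 24 mm) on a vertical brass pin at the mould's x = 7.5, y = 21.5 mm; free end 115 mm from the pin. 0 rad = true; positive = free end swung outwards (to the mould's -x); it starts 0.14 to 0.32 and can also be pushed in too far (to -0.1). It stays where left; the stiff pin takes about 2 N at the free end.
- square_grip (a point): Middle of the square's wooden grip, 50 mm above the underside (grip 60 mm long in x, 16 mm thick in y, top at 66 mm). Take it across y from above, at about this height: pressed home, a finger passes over the 24 mm high side board. The grip stands on the stock, 25 mm in x and -10 mm in y from the square's inside corner. Axes are the square's.
- mat: Fixed cork mat 230 x 230 mm, 4 mm thick, origin under its centre. The square lies on it.
- rolling_pin: Bystander: grey rolling pin, lying, 44 mm thick, 230 mm long.
- clay_block: Bystander: block of clay 75 x 60 x 50 mm.
- bowl: Bystander: plastic bowl, 150 mm across, 55 mm high.
- slip_jar: Bystander: white jar, 60 mm across, 85 mm high.
- batten: Bystander: thin flat wooden batten, 260 x 28 x 6 mm.
- post_face (a point): Middle of the outer face of the mould's fixed corner post (y 10 to 20 mm, 24 mm high), which lies at the mould's x = 0, facing -x. The square's blade stops firmly on it when home; side board and post are rigid. Axes as the mould's. Friction and the end board may take up to 10 N on the way; a push of about 14 N along x means it is seated.
- square_corner (a point): Inside corner of the loose L-shaped aluminium square (about 0.2 kg), at its underside. Arms 20 mm wide, 18 mm high. Stock along x, from -20 to 110 mm, inner face y = 0 looking to +y; blade along y, from -20 to 110 mm, inner face x = 0 looking to +x. Home on the mould, its axes are parallel to the mould's and this corner lies at the mould's x = 0.
- rib: Bystander: dark flat wooden potter's rib, 90 x 45 x 6 mm, lying on the mat beside the square.
- brush: Bystander: flat brush lying on the table, between robot and mould.
There are look-alikes about, which are no part of the job. There is more than one size of the mould; the job needs the smaller.

How it is judged (in metres and radians):
On the way, in this order (a step that is already met when the one before it is completed fails the run):
1. the square is lifted off its mat (z of square_grip in the frame of mat above 0.075 m), for 0.1 s.
2. the stock rests lightly on the side board, flat, well back from the corner (contact force between square and side above 1 N and angle between the x axis of square_grip and the x axis of mould, either way round below 0.05 rad and x of square_corner in the frame of mould below -0.01 m), for 0.1 s.
3. the square is home and flush: pressed on the side board and against the corner post or end board, the end board true (contact force between square and side above 1 N and (contact force between square and post above 1 N or contact force between square and gate above 3 N) and x of square_corner in the frame of mould between -0.003 and 0.003 m and angle between the x axis of square_corner and the x axis of mould, either way round below 0.05 rad and value of joint gate between -0.03 and 0.03 rad), for 0.5 s.
At the end, for the whole second after the job is handed in: The end board is true within 0.035 rad (2 degrees); the square lies flat and still on its cork mat (tilt under 0.08 rad, grip point within 100 mm of the mat's centre in its x and y), released; bystanders within 20 mm of where they began (value of joint gate between -0.035 and 0.035 rad and z of square_grip in the frame of mat below 0.058 m and x of square_grip in the frame of mat between -0.1 and 0.1 m and y of square_grip in the frame of mat between -0.1 and 0.1 m and angle between square_grip's own z axis and vertical below 0.08 rad and linear speed of square below 0.01 m/s); the robot touches nothing.
It fails at once if the square presses harder than 12 N on the side board, or than 22 N on the corner post or the end board (contact force between square and side above 12 N or contact force between square and post above 22 N or contact force between square and gate above 22 N).
It fails at once if the robot itself touches the mould: only the square may (contact force between any of the arm, the fingers and mould above 0.5 N).
It fails at once if a bystander is moved more than 20 mm (distance of any of rolling_pin, clay_block, bowl, slip_jar, batten, rib, brush from where it was at the start of the episode above 0.02 m).
It also fails if it takes over 61 s, if anything falls off the work surface, if the arm or the gripper's body presses on something with over 40 N, if the wrist force passes 120 N, or if a joint passes its speed limit or range.

### The arm

A 7-joint arm with a two-finger parallel gripper is mounted at the origin on the work surface. World frame = base frame: x ahead of the robot, y to its left, z up, the work surface at z = 0. Lengths are in m, angles in degrees, forces in N, time in s.
With the tool pointing down it reaches from about 0.4 to 0.85 m from the base axis. Payload 6.9 kg.
Tool frame: the origin (TCP) lies where the fingers leave the gripper's body, on its centre line; the fingertips stand 73 mm ahead of it and the grasp point (between the pads) lies 54 mm ahead of it; z points along the fingers, y is the line along which they close (so a half turn about z gives the same grasp; the last joint's range is limited). The gripper opens to 85 mm and grips with 20 to 120 N. Pads are 22 mm wide; open, the fingers measure 114 mm over their backs; the gripper's body (76 mm by 85 mm) begins 54 mm behind the grasp point. The pads swing forward as they close: fully open they stand 13 mm farther back than shut.
Start: joints at [-65.002, 29.078, -13.613, 85.955, 7.202, 65.827, -8.869], TCP at [0.203, 0.591, 0.304] pointing down, gripper open.
Joint ranges: [-176.47, 176.47], [-13.61, 117.27], [-81.72, 77.17], [0.22, 143.17], [-87.28, 267.28], [10, 112.55], [-165.47, 165.47]. Speed limits (degrees/s): [136.94, 136.94, 180, 180, 180, 180, 180].

### API

Orientations are given as [roll, pitch, yaw] about the fixed x, y, z axes, in that order (R = Rz(yaw) Ry(pitch) Rx(roll)).
In Python, from station import manip gives the robot as it stands. Calls block until the motion is done:
- manip.move_pose(position, orientation): joint-space move of the TCP to a pose.
- manip.movel(position, max_speed=0.15, frame=None): straight line of the TCP; frame=None keeps the orientation; max_speed is the mean speed in m/s.
- manip.move_j(angles): joint-space move.
- manip.release() and manip.grab(grip_force=None): open the fingers fully, or close them until they stop; grip_force is the grip in N (None keeps the last).
- manip.wait(seconds).
- manip.ik(position, orientation): joint angles nearest the present ones, or None.
- manip.get_state(): the state.
- manip.get_image(name): name is "side" or "top" or "wrist"; returns the picture (384x512x3 uint8, red, green, blue); there is no depth.
- manip.get_calibration(name): a dict with "fovy" (degrees; the focal length in pixels is half the picture's height over the tangent of half this angle, whatever the lens; pixels are square), "cx", "cy" (the principal point, pixels), "extrinsics" (4x4, takes a point from world to camera coordinates); the wrist camera has in their place "hand_eye" (4x4, takes a point from camera to tool coordinates, whose origin is the TCP and whose axes are the flange's). Camera axes: x right, y up, looking along -z (the intrinsics and any distortion apply to the point x, -y, -z); pixel columns grow to the right and rows downward; lengths in m; the calibration is good to about 2 mm. A picture is of the moment at which its call begins: read the wrist's pose just before it. get_calibration takes no time and is no camera call.
A pose or a line that the arm cannot do raises manip.MotionError and nothing moves.
- manip.close_job(): hands the job in; it is judged then, once.
Trained networks look in the newest picture that a camera, given by its name, has taken for a name from the list of things; names that differ only in an ending like _2 or _b are one class to them, and where a whole thing is asked for, a point or a joint stands for the part that bears it (a point fixed in the world has none). Each returns a list of dicts, best first, with "score" (0 to 1); they miss things now and then, are a little off and sometimes report something else, mostly with a low value. They report only what shows in the picture. A call takes as long as a camera call. They do not tell look-alikes from the thing itself.
- manip.cut_out(camera, target): "pixels" (384x512 bool, what is visible of it) and "box" ([left, top, width, height] as shares, 0 to 1, of the picture: columns of its width, rows of its height, round what is visible of it).
- manip.mark_of(camera, target): "at" ([column, row] as shares, 0 to 1, of the picture: columns of its width, rows of its height: a listed point, or the origin of a listed thing).
The state is a dict: "t": time; "joint_pos": joint angles; "dq": joint speeds; "tau": joint torques, N m; "tool_pos": TCP position; "eef_rot": TCP orientation; "force": force on the tool from outside, world axes, zero at the start; "moment": the same for the moment, N m; "width": opening from 0.0 (shut) to 1.0 (fully open); "grasp_force": force on a finger pad.
Only numpy, scipy, OpenCV 4.12 (cv2) and the standard library are available. Lean on these libraries where they do the work, as an engineer would, in place of code of your own. Each camera call takes 0.05 s, during which the arm holds its last target. There are 200 camera calls.

## Working session

There is one attempt and no reset: what is moved stays moved. The work goes in short steps, each a Python script; the robot and the scene stay as the last script left them, time stands still between calls to the robot, and variables do not carry over. Pictures are saved under pics/ and viewed, at most 10 in all, crops included, and the job is handed in when it is done.

```bash
mkdir -p pics; ls
python3 - <<'E'
from station import manip
import cv2,numpy as np
for n in("top","side"):
    im=manip.get_image(n); cv2.imwrite(f"pics/{n}0.png",cv2.cvtColor(im,cv2.COLOR_RGB2BGR))
    c=manip.get_calibration(n); print(n,c)
    for t in("mould","gate","square_grip","square_corner","post_face","mat","rib","brush"):
        print(t,[(np.round(np.array(d["at"])*[512,384],1),round(d["score"],2)) for d in manip.mark_of(n,t)][:4])
print(manip.get_calibration("wrist"))
print(manip.get_state())
E
```

```text
pics
top {'fovy': 52.31864683203102, 'cx': 252.21502260585626, 'cy': 204.04662653232427, 'extrinsics': array([[ 0.01357936, -0.99966258,  0.02214326,  0.01622406],
       [ 0.9957181 ,  0.01554427,  0.09112546, -0.49193486],
       [-0.09143892,  0.02081102,  0.9955932 , -1.05491705],
       [ 0.        ,  0.        ,  0.        ,  1.        ]])}
mould [(array([179.7, 325.6]), 0.85), (array([225.1, 186.5]), 0.63)]Traceback (most recent call last):
  File "<stdin>", line 7, in <module>
ValueError: it knows: batten, bowl, brush, clay_block, mat, mould, post_face, rib, rolling_pin, slip_jar, square_corner, square_grip
```

Run:
```python
from station import manip
import cv2,numpy as np
for n in("top","side"):
    im=manip.get_image(n); cv2.imwrite(f"pics/{n}0.png",cv2.cvtColor(im,cv2.COLOR_RGB2BGR))
    c=manip.get_calibration(n); print(n,{k:np.round(v,4).tolist() for k,v in c.items()})
    for t in("mould","square_grip","square_corner","post_face","mat","rib","brush"):
        print(t,[(np.round(np.array(d["at"])*[512,384],1),round(d["score"],2)) for d in manip.mark_of(n,t)][:4])
print(manip.get_calibration("wrist"))
print(manip.get_state())
```

```text
top {'fovy': 52.3186, 'cx': 252.215, 'cy': 204.0466, 'extrinsics': [[0.0136, -0.9997, 0.0221, 0.0162], [0.9957, 0.0155, 0.0911, -0.4919], [-0.0914, 0.0208, 0.9956, -1.0549], [0.0, 0.0, 0.0, 1.0]]}
mould [(array([179.7, 324.2]), 0.96), (array([225.8, 186.6]), 0.9)]
square_grip [(array([367.6, 176.9]), 0.67)]
square_corner [(array([364.2, 188.6]), 0.77)]
post_face [(array([173.2, 327.6]), 0.71), (array([221.8, 184.2]), 0.55), (array([234.1,  96.4]), 0.44)]
mat [(array([347.6, 183.8]), 0.94)]
rib [(array([316.4, 170.9]), 0.56), (array([345.4, 181.8]), 0.16)]
brush [(array([221.7, 253.4]), 0.98)]
side {'fovy': 53.9209, 'cx': 249.0547, 'cy': 190.9234, 'extrinsics': [[-0.9682, -0.2498, -0.0122, 0.4835], [0.1551, -0.638, 0.7543, -0.0834], [-0.1962, 0.7284, 0.6564, -0.8714], [0.0, 0.0, 0.0, 1.0]]}
mould [(array([389.3, 287.5]), 0.94), (array([222.8, 212.4]), 0.8)]
square_grip [(array([250.4, 113.9]), 0.95)]
square_corner [(array([259.1, 129.3]), 0.77), (array([219.9, 215.3]), 0.59)]
post_face [(array([399.1, 292.6]), 0.91)]
mat [(array([250.9, 138.5]), 0.78), (array([171.9, 140.5]), 0.35)]
r
[... 491 characters left out ...]
0000000e+00]])}
{'t': 0.9, 'joint_pos': array([-65.00208544,  29.07740351, -13.61402318,  85.95550229,
         7.20302966,  65.82617776,  -8.87197404]), 'dq': array([ 0.10275641,  0.08565961, -0.0197819 , -0.05292129,  0.03620025,
       -0.0588437 ,  0.01896842]), 'tau': array([ 4.64418792e-05, -6.20344448e+01, -2.18491025e+00, -2.49969059e+01,
        1.39322903e-02,  1.98240654e-03,  1.97706368e-05]), 'tool_pos': array([0.20301862, 0.59110083, 0.30387527]), 'eef_rot': array([-1.79999244e+02, -5.00419540e-05,  1.61043752e+02]), 'force': array([-0.14008657,  0.14645807,  0.52393325]), 'moment': array([-0.02167567,  0.02381875, -0.00276878]), 'grasp_force': 0.0, 'width': 0.9949839605761333}
```

View pics/top0.png

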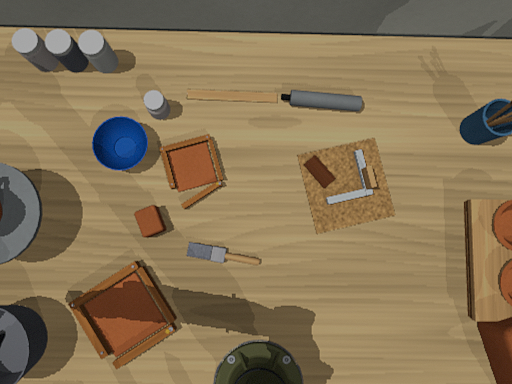

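The top picture shows two moulds. The small one is at about (195,168), with a side of about 52 px ≈ 150 mm and its corner at (225,187). The large one is at (125,310), at about 80 px. The job needs the small one, and its gate is the lower board swung out to (183,206). The square is on the mat, with the grip on the right arm at (372,177) and the inside corner at (364,188). Next I'll enlarge this and work out positions.

```bash
cat > h.py <<'E'
from station import manip
import cv2,numpy as np
from scipy.spatial.transform import Rotation as R
def cam(n):
    c=manip.get_calibration(n); f=192/np.tan(np.radians(c["fovy"]/2))
    if "extrinsics" in c: T=np.linalg.inv(c["extrinsics"])
    else:
        s=manip.get_state(); T=np.eye(4); T[:3,:3]=R.from_euler("xyz",s["eef_rot"],degrees=True).as_matrix(); T[:3,3]=s["tool_pos"]; T=T@c["hand_eye"]
    return f,c["cx"],c["cy"],T
def ray(C,uv,z):
    f,cx,cy,T=C; d=T[:3,:3]@np.array([(uv[0]-cx)/f,-(uv[1]-cy)/f,-1]); o=T[:3,3]
    return o+d*(z-o[2])/d[2]
def pix(C,p):
    f,cx,cy,T=C; q=np.linalg.inv(T)@np.append(p,1); return np.array([cx-f*q[0]/q[2],cy+f*q[1]/q[2]])
def save(im,name): cv2.imwrite(f"pics/{name}.png",cv2.cvtColor(im,cv2.COLOR_RGB2BGR))
def marks(n,t): return [(np.array(d["at"])*[512,384],d["score"]) for d in manip.mark_of(n,t)]
E
python3 - <<'E'
from h import *
a=cv2.imread("pics/top0.png")
cv2.imwrite("pics/crop.png",np.hstack([cv2.resize(a[125:265,150:240],None,fx=4,fy=4,interpolation=2),cv2.resize(a[125:245,290:400][:, :],(430,560),interpolation=2)]))
C=cam("top")
for n,uv,z in[("corner",(225.8,186.6),0),("sideboard far top",(209,137),.024),("side near top",(222,180),.024),("gate free out",(183,207),.024),("grip",(370,177),.054),("sqcorner",(364.2,188.6),.004),("stock far top",(360,151),.022),("stock near out top",(373,190),.022),("blade end",(328,202),.022),("mat",(347.6,183.8),0),("brush",(188,250),0),("brush2",(225,243),0)]:
    print(n,ray(C,uv,z).round(3))
E
```

```text
corner [0.542 0.098 0.   ]
sideboard far top [0.677 0.146 0.024]
side near top [0.557 0.108 0.024]
gate free out [0.48  0.213 0.024]
grip [ 0.567 -0.294  0.054]
sqcorner [ 0.542 -0.293  0.004]
stock far top [ 0.646 -0.277  0.022]
stock near out top [ 0.536 -0.312  0.022]
blade end [ 0.501 -0.186  0.022]
mat [ 0.556 -0.247  0.   ]
brush [0.363 0.199 0.   ]
brush2 [0.384 0.097 0.   ]
```

View pics/crop.png

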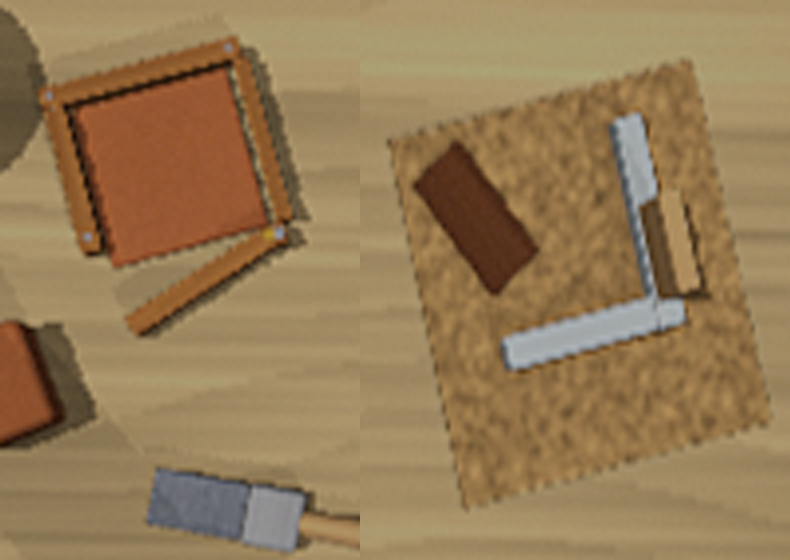

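The crop confirms it: the small mould has a brass pin at its lower right corner, with the gate swung out. The square has a wooden grip on its right arm, and the rib lies beside it. Now a closer look at both with the wrist camera.

Run:
```python
from h import *
for yaw in(15,195):
    for p in([.6,.15,.22],[.567,-.294,.108],[.5,.08,.11],[.53,.09,.11]):
        q=manip.ik(p,[180,0,yaw]); print(yaw,p,None if q is None else np.round(q))
# take yaw nearest feasible
q=manip.ik([.6,.15,.24],[180,0,15]); yaw=15 if q is not None else 195
manip.move_pose([.6,.15,.24],[180,0,yaw]); 
C=cam("wrist"); im=manip.get_image("wrist"); save(im,"w_mould")
for t,z in(("mould",0),("post_face",.012)):
    for uv,s in marks("wrist",t): print(t,uv.round(1),round(s,2),ray(C,uv,z).round(4))
np.save("Cm.npy",np.array([C[0],C[1],C[2],*C[3].ravel()]))
manip.move_pose([.567,-.27,.26],[180,0,yaw]);
C=cam("wrist"); im=manip.get_image("wrist"); save(im,"w_sq")
for t,z in(("square_corner",.004),("square_grip",.054),("mat",0)):
    for uv,s in marks("wrist",t): print(t,uv.round(1),round(s,2),ray(C,uv,z).round(4))
np.save("Cs.npy",np.array([C[0],C[1],C[2],*C[3].ravel()]))
s=manip.get_state();print(s["t"],s["tool_pos"],s["eef_rot"],s["joint_pos"].round())
a=[cv2.imread(f"pics/w_{n}.png") for n in("mould","sq")]
cv2.imwrite("pics/w.png",np.hstack([a[0][:, 60:452],a[1][:,60:452]]))
```

```text
15 [0.6, 0.15, 0.22] [-32.  35.  26.  94. -17.  55. -75.]
15 [0.567, -0.294, 0.108] [  3.  48.  41.  97. -39.  50. -15.]
15 [0.5, 0.08, 0.11] [-25.  35.  20. 117. -22.  32. -64.]
15 [0.53, 0.09, 0.11] [-26.  37.  22. 113. -23.  35. -64.]
195 [0.6, 0.15, 0.22] [ -7.  33. -15.  94.  10.  55.  80.]
195 [0.567, -0.294, 0.108] [ 29.  41.  -6.  96.   6.  42. 125.]
195 [0.5, 0.08, 0.11] [ -3.  33. -14. 117.  14.  31.  78.]
195 [0.53, 0.09, 0.11] [ -3.  35. -14. 112.  14.  34.  79.]
mould [287.2 233.3] 0.77 [0.546  0.0967 0.    ]
post_face [275.9 237. ] 0.94 [0.5437 0.1098 0.012 ]
post_face [ 87.5 272.1] 0.4 [0.4494 0.2975 0.012 ]
square_corner [263.7 197.2] 0.79 [ 0.5429 -0.2887  0.004 ]
square_grip [277.4 194.2] 0.96 [ 0.5638 -0.2942  0.054 ]
4.95 [ 0.56760134 -0.2687214   0.25986931] [-1.79974274e+02 -4.53418792e-03  1.51163252e+01] [  7.  33.  27.  90. -16.  61. -37.]
```

View pics/w.png

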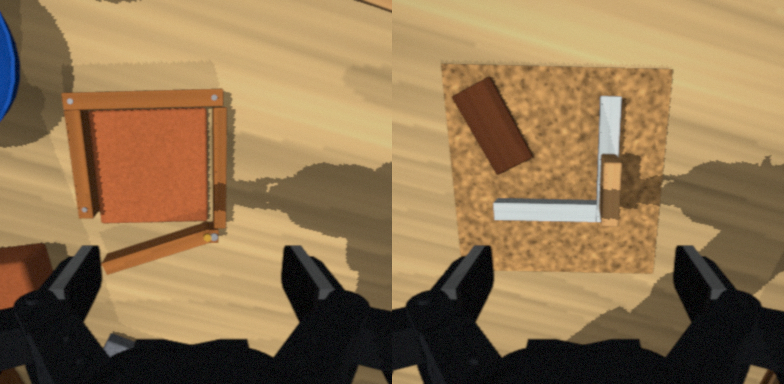

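Left, the mould: post screws at (69,101), (214,98), (84,211) and (214,238), side board outer edge at column ~227, gate at the bottom running to (105,268). Right, the square: blade (495–600, 200–220), stock (600–621, 97–220), grip at (611,190).

Run:
```python
from h import *
L=lambda n:(lambda a:(a[0],a[1],a[2],a[3:].reshape(4,4)))(np.load(n))
Cm,Cs=L("Cm.npy"),L("Cs.npy")
def ang(a,b): d=b-a; return np.degrees(np.arctan2(d[1],d[0]))
s=[ray(Cm,(u+60,v),.024) for u,v in((69,101),(214,98),(84,211),(214,238))]
print(np.round(s,4)); print("mould yaw from y:",ang(s[1],s[0])-90," x:",ang(s[2],s[0]),ang(s[3],s[1]), np.linalg.norm(s[1]-s[0]),np.linalg.norm(s[3]-s[1]))
e=[ray(Cm,(u+60,v),.024) for u,v in((227,108),(226,228))]; print("side edge",np.round(e,4),ang(e[1],e[0]))
g=lambda u,v,z=.022: ray(Cs,(u-392+60,v),z)
print("sq yaw blade",ang(g(598,199),g(495,202))-90,ang(g(598,221.5),g(495,220))-90," stock",ang(g(600,150),g(601,97)),"grip",ang(g(619.5,218,.07),g(619,158,.07)))
# subpixel edges
im=cv2.imread("pics/w_sq.png"); hsv=cv2.cvtColor(im,cv2.COLOR_BGR2HSV); m=((hsv[...,1]<60)&(hsv[...,2]>140)).astype(np.uint8); m[240:]=0;m[:80]=0
n,l,st,ce=cv2.connectedComponentsWithStats(m)
for i in range(1,n):
    if st[i,4]>200: print(st[i])
m2=np.uint8(np.isin(l,[i for i in range(1,n) if st[i,4]>200]))
bl=[ (u,np.mean(np.nonzero(m2[:,u])[0])) for u in range(170,255) if m2[:,u].any()]
p=np.polyfit(*zip(*bl),1); print("blade mid yaw",ang(ray(Cs,(255,np.polyval(p,255)),.018),ray(Cs,(170,np.polyval(p,170)),.018))-90)
```

```text
[[0.6415 0.2761 0.024 ]
 [0.6776 0.152  0.024 ]
 [0.5416 0.2461 0.024 ]
 [0.5472 0.1138 0.024 ]]
mould yaw from y: 16.226016093629354  x: 16.719110265530993 16.316934494263165 0.12924402555975384 0.13588877962259976
side edge [[0.6724 0.1383 0.024 ]
 [0.5609 0.1053 0.024 ]] 16.516573278754684
sq yaw blade 16.86741617851591 14.227647975335117  stock 14.902889903684482 grip 17.466427439581643
[ 161   96  129  126 3229]
blade mid yaw 14.031359541590263
```

```bash
cat >> h.py <<'E'
YAW=16.4; O=np.array([.545,.097]); a=np.radians(YAW); RM=np.array([[np.cos(a),-np.sin(a)],[np.sin(a),np.cos(a)]])
def tcp(mx,my,z): return np.append(O+RM@np.array([mx+.025,my-.010]),z)   # square corner at mould (mx,my)
def mforce(f): return RM.T@f[:2]
def F(n=5):
    v=[]
    for _ in range(n): v.append(manip.get_state()["force"]); manip.wait(.02)
    v=np.mean(v,0); return np.append(mforce(v),v[2])
E
python3 - <<'E'
from h import *
G=[.5665,-.293]; o=[180,0,15]
manip.move_pose(G+[.18],o); manip.movel(G+[.108],.1)
manip.grab(100); s=manip.get_state(); print(s["t"],s["width"],s["grasp_force"],s["tool_pos"],s["eef_rot"],s["force"])
manip.movel(G+[.20],.15); manip.wait(.15)
s=manip.get_state(); print(s["t"],s["width"],s["grasp_force"],s["force"],s["moment"])
C=cam("wrist"); im=manip.get_image("wrist"); save(im,"w_lift")
E
```

```text
6.8833 0.1724143282048757 98.17589521408081 [ 0.56674381 -0.29321465  0.10841241] [ 1.79964059e+02 -3.62466260e-02  1.49954703e+01] [ 0.52610444 -0.09798529  3.89986412]
7.8 0.1738391991323619 97.28479027748108 [ 0.16309537  0.05654308 -1.61399844] [-0.03128623  0.008243   -0.00871328]
```

View pics/w_lift.png

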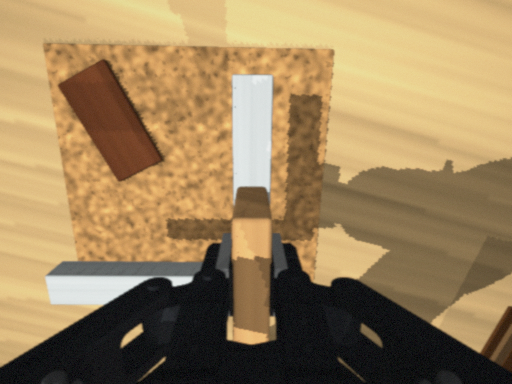

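The square is held and lifted, aligned with the fingers; the stock's far end shows at (252,75). I'll carry it to the mould and feel for the side board.

Run:
```python
from h import *
s=manip.get_state(); C=cam("wrist"); e=ray(C,(252,75),.114); yw=np.radians(15)
d=(e-s["tool_pos"])[:2]; print("stock end - TCP along x (expect .085):",d@[np.cos(yw),np.sin(yw)], "y",d@[-np.sin(yw),np.cos(yw)])
o=[180,0,YAW]
manip.move_pose(tcp(-.048,-.018,.2),o)
manip.movel(tcp(-.048,-.018,.106),.1); manip.wait(.3)
b=F(); np.save("b.npy",b); print("bias",b,manip.get_state()["t"])
for i in range(1,45):
    my=-.018+i*.0007
    manip.movel(tcp(-.048,my,.106),.02); f=F(3)-b
    if i%5==0 or abs(f[1])>.8: print(round(my,4),f.round(2),round(manip.get_state()["t"],2))
    if f[1]<-2.5: break
```

```text
stock end - TCP along x (expect .085): 0.08449274511049651 y -0.00015842359501676092
bias [-0.0671269  -0.18902302 -2.59650235] 10.6667
-0.0145 [0.26 0.42 0.22] 12.17
-0.011 [-0.03 -0.32  0.24] 13.67
-0.0075 [0.44 0.02 0.36] 15.17
-0.004 [ 0.39 -0.46  0.22] 16.67
-0.0005 [0.14 0.39 0.45] 18.17
0.003 [-0.05 -0.15  0.73] 19.67
0.0044 [-0.28 -2.65  0.38] 20.27
```

Run:
```python
from h import *
b=np.load("b.npy"); mx,my=-.048,.0044; z=.106; home=False
f=F(3)-b
for i in range(70):
    st=.002 if mx<-.008 and f[0]>-8 else .0008
    if f[0]<-10: st=.0005
    mx+=st; my+=np.clip((4.0+f[1])*.00012,-.0005,.0003)
    manip.movel(tcp(mx,my,z),.04); f=F(3)-b
    print(round(mx*1e3,1),round(my*1e3,2),f.round(1),round(manip.get_state()["t"],1),end=" | " if i%3 else "\n")
    if f[0]<-13.5: home=True;break
    if f[1]<-9 or mx>.008 or f[0]<-17: print("stop");break
print(home,mx,my,manip.get_state()["moment"]); np.save("m.npy",[mx,my])
```

```text
-46.0 4.54 [-1.8 -4.5  0.1] 20.6
-44.0 4.48 [-1.5 -5.   0.1] 20.9 | -42.0 4.36 [-1.7 -4.5 -0.7] 21.2 | -40.0 4.3 [-1.3 -4.5 -0.1] 21.5
-38.0 4.25 [-1.1 -4.7 -0.1] 21.8 | -36.0 4.16 [-1.2 -4.4 -0.9] 22.1 | -34.0 4.12 [-1.5 -4.9 -0.5] 22.4
-32.0 4.01 [-1.1 -4.9 -0.5] 22.7 | -30.0 3.91 [-1.6 -5.  -0.7] 23.0 | -28.0 3.78 [-2.5 -5.5  0.2] 23.3
-26.0 3.61 [-3.7 -4.5  0.1] 23.6 | -24.0 3.55 [-3.4 -4.4  0.1] 23.9 | -22.0 3.5 [-3.9 -4.8 -0.7] 24.2
-20.0 3.4 [-3.9 -4.2 -0.6] 24.5 | -18.0 3.38 [-4.9 -4.2 -0.2] 24.8 | -16.0 3.36 [-4.1 -4.3 -1. ] 25.1
-14.0 3.32 [-3.9 -4.1 -0.5] 25.4 | -12.0 3.31 [-4.3 -4.  -0.4] 25.7 | -10.0 3.31 [-4.2 -4.3 -0.1] 26.0
-8.0 3.27 [-4.1 -4.3  0. ] 26.3 | -7.2 3.24 [-4.8 -4.1  0.3] 26.6 | -6.4 3.23 [-4.7 -3.8  0.4] 26.9
-5.6 3.25 [-4.5 -4.5  0.4] 27.2 | -4.8 3.19 [-5.3 -3.6 -0. ] 27.5 | -4.0 3.24 [-4.7 -4.  -0.5] 27.8
-3.2 3.24 [-4.3 -3.9  0.3] 28.1 | -2.4 3.25 [-4.5 -4.   0.1] 28.4 | -1.6 3.25 [-4.8 -3.8  0.3] 28.7
-0.8 3.27 [-5.1 -4.7  0.3] 29.0 | 0.0 3.19 [-4.3 -3.6 -0.2] 29.3 | 0.8 3.24 [-5.  -3.9 -0.2] 29.6
1.6 3.25 [-4.8 -3.9  0.1] 29.9 | 2.4 3.26 [-5.2 -3.8  0.3] 30.2 | 3.2 3.28 [-6.1 -4.6  1.7] 30.5
4.0 3.2 [-7.8 -3.3  2.5] 30.8 | 4.8 3.29 [-9.9 -3.8  4.3] 31.1 | 5.6 3.31 [-12.8  -4.2   7. ] 31.4
6.1 3.29 [-14.5  -3.8   8.1] 31.7 | True 0.006100000000000031 0.003292582122736228 [-1.90339237  2.53334959  0.40438415]
```

Run:
```python
from h import *
b=np.load("b.npy")
for _ in range(4): manip.wait(.3); print((F(3)-b).round(1),manip.get_state()["t"])
C=cam("wrist");im=manip.get_image("wrist"); save(im,"w_home"); save(manip.get_image("side"),"s_home")
c=cv2.imread("pics/s_home.png"); w=cv2.imread("pics/w_home.png")
cv2.imwrite("pics/home.png",np.hstack([cv2.resize(w,(400,300)),cv2.resize(c[150:270,130:290],(400,300))]))
```

```text
[-13.9  -3.4   8.1] 32.0667
[-14.3  -3.7   8.7] 32.4167
[-14.8  -3.5   8.1] 32.7667
[-14.   -3.7   8.4] 33.1167
```

View pics/home.png

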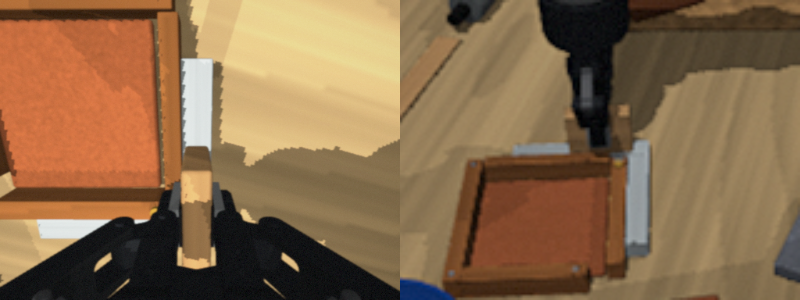

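Flush on both faces: the blade lies along the gate and the stock against the side board. Next: back off, return it to the mat, release.

Run:
```python
from h import *
mx,my=np.load("m.npy")
manip.movel(tcp(mx-.006,my-.0003,.106),.03)
manip.movel(tcp(mx-.02,my-.02,.107),.06)
manip.movel(tcp(mx-.02,my-.02,.2),.12)
G=[.5667,-.293]; o=[180,0,15]
manip.move_pose(G+[.2],o); manip.movel(G+[.122],.1); manip.wait(.2)
b=F(); print(b,manip.get_state()["t"])
z=.112
while z>.103:
    manip.movel(G+[z],.03); f=F(3)-b
    if f[2]>1.5: break
    z-=.001
print(z,f.round(2),manip.get_state()["t"])
manip.release(); manip.wait(.2); manip.movel(G+[.22],.12)
manip.move_pose([.6,.15,.24],[180,0,YAW])
save(manip.get_image("wrist"),"w_end"); save(manip.get_image("top"),"t_end")
print(manip.get_state()["t"],manip.get_state()["width"])
t=cv2.imread("pics/t_end.png"); w=cv2.imread("pics/w_end.png")
cv2.imwrite("pics/end.png",np.hstack([cv2.resize(w,(400,300)),cv2.resize(t[100:250,220:420],(400,300))]))
```

```text
[-0.08491915 -0.27812434 -2.1557637 ] 37.6333
0.108 [-0.8   0.38  4.2 ] 39.3667
43.0667 1.0011346527275804
```

View pics/end.png

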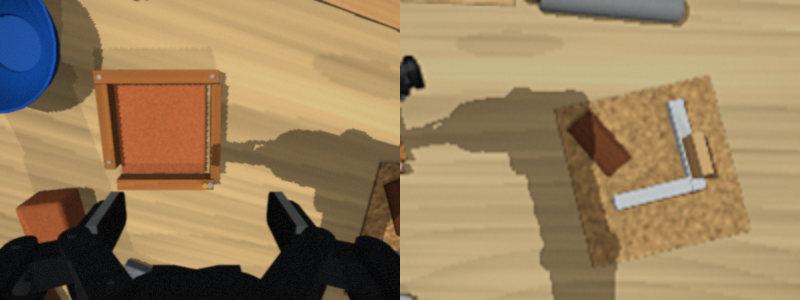

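The gate is parallel to the back board, and the square lies flat on the mat, released. The rib has not moved.

```bash
python3 -c "
from station import manip
print(manip.close_job())"
```

```text
the job is handed in; nothing more can be done
None
```

I swung the end board square and held the square home for over a second, at about 14 N along the side board and 4 N against it. The square is back flat on its mat and released, and the job is handed in; the hand-in returned no verdict.

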